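# Reset the bench supply under its push-latch cover

## Task

Press the closed cover of the white reset box in and let go, so that its push latch pops it open. Then press the round reset button under it all the way down, and finally push the cover back down and press it in once more, so that it stays latched shut by itself. Only touch and push: grasp and lift nothing, and leave the jar, the bottle and the vial beside the box standing where they are.

Things in the scene. Friction and masses are not known exactly. Their poses are not given: they have to be found in the camera images.
- reset_box: White fixed box, 118 (x) x 136 (y) x 75 mm high, under a flush cover. Origin: centre of its underside; walls at x -56 to +62, y +-68 mm. -x is its front (towards the robot), z up. Inner faces: x -46 in front, y +-61; back wall 67 high. Inside, a deck 46 mm up carries a black latch housing, 50 x 42 mm, top 57 mm high, centred at x -14, y +38.
- cover (a joint): Angle (rad) of the flat white cover. 0 = latched shut, flush; -0.07 = pressed in to its stop (front edge 6.7 mm down); 1.3 = fully open, steep. Push-push latch: pressed past -0.06 (5.8 mm at the front edge; best to the stop) and let go, a latched cover swings up to 1.3 in about 1 s; an open one, pushed down as deep and let go, comes up to 0 and stays; the next press frees it again.
- press_spot (a point): Middle of the cover's outer face, 75 mm in front of the hinge line, on a thin grey pad 14 x 40 mm; moves with the cover; 75 mm above the worktop when shut. A good place to press: 2 to 4 N there moves the shut cover in up to its hard stop, and about 1 N (square to the cover) swings the open one down, plus about 0.7 N for each rad/s.
- cover_hinge (a point): Middle of the hinge line at the back of the box, along its y axis: box x +52 mm, 72 mm up. The cover runs from it to its front edge, 96 mm away, is 118 mm wide and 6 mm thick (outer face 3 mm outside the plane through this line). A thin steel pin with a 6 mm roller sticks 23 mm out of its underside, 85 mm from the hinge, at y +38.
- button_top (a point): Centre of the top of the round black reset button, 20 mm in diameter, under the cover at x -20, y -22 mm of the box, 58 mm above the worktop when up. The fully open cover's free edge stands 46 mm behind it (box +x), 92 mm above the hinge.
- reset_button (a joint): Travel of the reset button, m: 0 = up, 0.006 = all the way down; it springs back. About 1 N to start, 6 N all the way down.
- near_jar: Jar with a black lid, 45 mm in diameter, 61 mm high, loose, upright, standing to the left (+y) of the box. Origin: centre of its underside.
- near_bottle: White bottle with a black cap, 32 mm in diameter, 77 mm high, loose, upright, standing to the right (-y) of the box. Origin: centre of its underside.
- near_tube: Small vial with a black cap, 22 mm in diameter, 56 mm high, loose, upright, standing left of the box near its front. Origin: centre of its underside.
Not all that is in view belongs to the job. Leave any yellow look-alike of the reset_box alone. What is shaped like the near_tube but purple is not meant.

How it is judged:
By the outcome, as a careful person would: the job done as asked, in the order asked, and still so for the second after the job is handed in, with the robot touching nothing.
It also fails if it takes over 54 s, if anything falls off the work surface, if the arm or the gripper's body presses on something with over 40 N, if the wrist force passes 120 N, or if a joint passes its speed limit or range.

## Robot

A 7-joint arm with a two-finger parallel gripper is mounted at the origin on a cart in front of the work surface, level with it; the furniture and walls round the work are solid. World frame = base frame: x ahead of the robot, y to its left, z up, the work surface at z = 0. Lengths are in mm, angles in rad, forces in N, time in s.
With the tool pointing down it reaches from about 425 to 1025 mm from the base axis. Payload 9.4 kg.
Tool frame: the origin (TCP) lies on the centre line of the jaws, within the pads' length; the fingertips stand bot.tip_reach ahead of it and the grasp point (between the pads) lies 5 mm behind it (bot.tip_reach is the distance from the TCP to the fingertips, in mm); z points along the fingers, y is the line along which they close (so a half turn about z gives the same grasp; the last joint's range is limited). The gripper opens to 85 mm and grips with 20 to 120 N. Pads are 22 mm wide; open, the fingers measure 114 mm over their backs; the gripper's body (76 mm by 85 mm) begins 54 mm behind the grasp point. The pads swing forward as they close: fully open they stand 13 mm farther back than shut.
Start: joints at [1.101, 0.599, -0.003, 1.599, 0.002, 0.943, -0.08], TCP at [277.504, -669.788, 245.275] pointing down, gripper open.
Joint ranges: [-2.57, 2.57], [-0.35, 1.97], [-1.29, 1.29], [0.11, 2.56], [-1.05, 4.19], [0.11, 1.86], [-2.63, 2.63]. Speed limits (rad/s): [2.22, 2.22, 3.01, 3.01, 3.14, 3.14, 3.14].

## Interface

Orientations are given as [roll, pitch, yaw] about the fixed x, y, z axes, in that order (R = Rz(yaw) Ry(pitch) Rx(roll)).
In Python, from plant import bot gives the robot as it stands.
- The arm moves only by the tool servo_tool, never from a script. Its argument "moves" is a list of rows, each an object with "delta_pos": the shift along the tool's x, y, z in m, a list of three; "rotation": the turn, a rotation vector about the tool's x, y, z in rad, a list of three; "fingers": the closure, from -1 (fully open) to 1 (shut), so that 0 is half open. In form: [{"delta_pos": [x, y, z], "rotation": [wx, wy, wz], "fingers": fingers}, ...]. A call has 1 to 10 rows; each row shifts and turns the commanded pose from where the row before left it, along the tool's axes as they then stand; what a row does not reach is not made up. A row lasts 1/12 s, in which the tool goes at most 41.7 mm and 7.16 degrees, less where a joint would pass 70% of its speed; a pose out of reach is approached as far as the arm can. A call is refused whole if a number of a shift passes 0.0417 or a number of a turn 0.125, either way. A call with a gripper value outside its range is refused whole. The fingers move at their own pace and stop on an object; "grip_force" is the grip in N (left out, the last holds). Time passes only in rows, so rows that do not move let the fingers close. It gives the time, the measured TCP pose, the force, the opening and the grip force at its end, in the units of the state.
- bot.sense(): the state, without advancing time (a new reading comes with each control period).
- bot.camera(name): name is "scene" or "top" or "wrist"; returns a dict with "frame" (400x640x3 uint8, red, green, blue), "intrinsics" (3x3 intrinsics, pixels), "R" (3x3) and "t" (3): a world point X has camera coordinates R X + t; the wrist camera has in their place "T_tool_cam" (4x4, takes a point from camera to tool coordinates, whose origin is the TCP and whose axes are the flange's). Camera axes: x right, y down, z forward; pixel columns grow to the right and rows downward; lengths in mm; the calibration is good to about 2 mm. The wrist camera is an equidistant fisheye: a pixel r from the principal point sees the ray r / f radians off the axis. A picture is of the moment at which its call begins: read the wrist's pose just before it. There is no depth.
- bot.hand_in(): hands the job in; it is judged then, once.
The state is a dict: "time_s": time; "q": joint angles; "dq": joint speeds; "effort": joint torques, N m; "tcp_pos": TCP position; "tool_rot": TCP orientation; "wrist_force": force on the tool from outside, world axes, zero at the start; "moment": the same for the moment, N m; "grip_width": finger opening in mm; "grasp_force": force on a finger pad.
Only numpy, scipy, OpenCV 4.12 (cv2) and the standard library are available. Lean on these libraries where they do the work, as an engineer would, in place of code of your own. Each camera call takes 0.05 s, during which the arm holds its last target. There are 200 camera calls.

## Working session

There is one attempt and no reset: what is moved stays moved. The work goes in short steps, Python scripts to look and compute and a tool call to move; the robot and the scene stay as the last step left them, time stands still between calls to the robot, and variables do not carry over. Pictures are saved under pics/ and viewed, at most 10 in all, crops included, and the job is handed in when it is done.

Besides the shell and the picture viewer there is one more tool, called after "Emit:" by a JSON object that holds its "name" and its "arguments". servo_tool: Moves the arm, as the interface text tells. Its arguments: {"type":"object","properties":{"moves":{"type":"array","items":{"type":"object","properties":{"delta_pos":{"type":"array","items":{"type":"number"}},"rotation":{"type":"array","items":{"type":"number"}},"fingers":{"type":"number"}}}},"grip_force":{"type":"number"}},"required":["moves"]}

```bash
mkdir -p pics; ls
python3 - <<'E'
from plant import bot
import cv2,pickle
s=bot.sense();print({k:s[k] for k in('time_s','tcp_pos','tool_rot','wrist_force','grip_width')},bot.tip_reach)
d={}
for n in('scene','top'):
    c=bot.camera(n);d[n]=c;cv2.imwrite(f'pics/{n}0.png',c['frame'][:,:,::-1]);print(n,c['intrinsics'],c['R'],c['t'])
pickle.dump(d,open('cam.pkl','wb'))
E
```

```text
pics
{'time_s': 0.0, 'tcp_pos': array([ 277.29604923, -669.35748846,  244.40645073]), 'tool_rot': array([-3.13997413e+00,  1.41315997e-04,  3.92799192e-01]), 'wrist_force': array([ 0.04584977,  1.2866424 , -0.11513221]), 'grip_width': 85.46610481566846} 14.0
scene [[439.99071186   0.         319.3958266 ]
 [  0.         439.99071186 200.77007092]
 [  0.           0.           1.        ]] [[-0.8760591  -0.48161115  0.02389893]
 [-0.26339615  0.43643064 -0.86032015]
 [ 0.40390955 -0.75998618 -0.50919356]] [482.53105736 147.66356534 870.86575886]
top [[382.02241681   0.         316.78139314]
 [  0.         382.02241681 201.82939265]
 [  0.           0.           1.        ]] [[ 0.01402416 -0.9998775   0.00695023]
 [-0.99148645 -0.0148057  -0.12936541]
 [ 0.12945246 -0.00507682 -0.99157263]] [101.63909626 467.46380896 877.80704   ]
```

View pics/scene0.png

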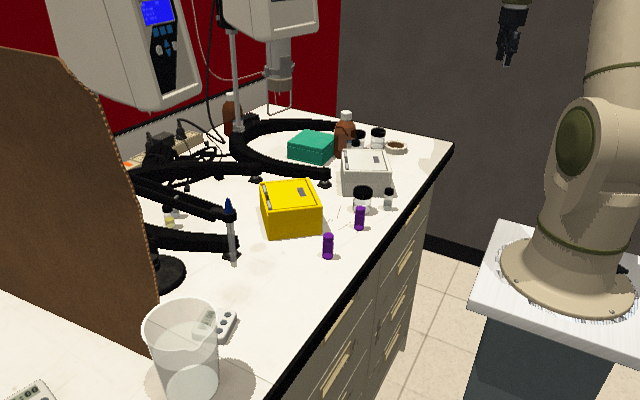

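View pics/top0.png

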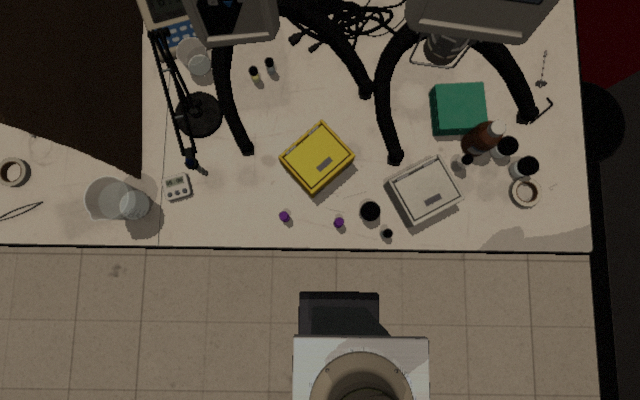

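The top view shows two candidates: a yellow box at (316,158), which is the look-alike, and a white one at (425,190), which is meant. The jar is at (370,211), the vial at (387,233), and white bottles at about (467,159) and (525,167). I'll confirm with an enlarged crop.

Run:
```python
import cv2,pickle,numpy as np
d=pickle.load(open('cam.pkl','rb'))
a=cv2.resize(d['top']['frame'][130:250,350:490],None,fx=5,fy=5,interpolation=cv2.INTER_CUBIC)
cv2.imwrite('pics/c1.png',a[:,:,::-1])
```

```text
(no output)
```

View pics/c1.png

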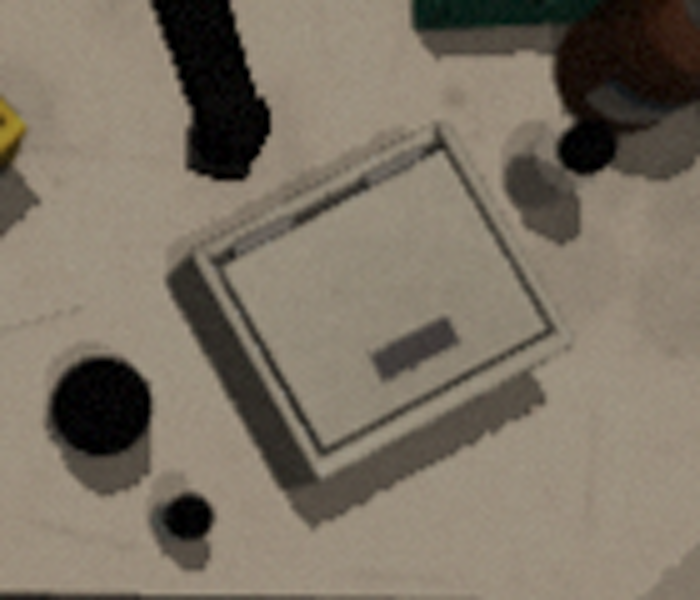

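The crop shows the white box with its cover shut. The grey press pad is at crop (415,348), the cover's front corners at (322,453) and (553,328), and the box's front corners at (318,480) and (570,343). The jar and vial are on the left and the bottle with a black cap at (585,145) is on the right. I'll fit the box pose and check it in the scene camera.

```bash
cat > h.py <<'E'
import numpy as np,cv2,pickle
from scipy.optimize import least_squares
from scipy.spatial.transform import Rotation as Ro
def proj(c,X):
    p=np.atleast_2d(X)@np.array(c['R']).T+c['t'];q=p@np.array(c['intrinsics']).T
    return q[:,:2]/q[:,2:]
def ray(c,px,z):
    d=c['R'].T@np.linalg.inv(c['intrinsics'])@[*px,1];o=-c['R'].T@c['t']
    return o+d*(z-o[2])/d[2]
def b2w(p,X):
    X=np.atleast_2d(X);c,s=np.cos(p[2]),np.sin(p[2])
    return np.c_[X[:,0]*c-X[:,1]*s+p[0],X[:,0]*s+X[:,1]*c+p[1],X[:,2]]
E
python3 - <<'E'
from h import *
d=pickle.load(open('cam.pkl','rb'));t=d['top'];s=d['scene']
cr=lambda u,v:((u+.5)/5-.5+350,(v+.5)/5-.5+130)
O={(-56,68,75):(318,480),(-56,-68,75):(570,343),(62,-68,67):(440,122),(-44,59,75):(322,453),(-44,-59,75):(553,328),
(-30,20,75):(382,381),(-30,-20,75):(460,338),(-16,20,75):(370,352),(-16,-20,75):(448,317)}
X=np.array(list(O),float);P=np.array([cr(*v) for v in O.values()])
r=least_squares(lambda p:(proj(t,b2w(p,X))-P).ravel(),[800,-200,-.4],x_scale=[100,100,1])
print(r.x,r.fun.reshape(-1,2).round(2).tolist())
np.save('pose.npy',r.x)
for n,v,z in(('jar',(101,406),61),('vial',(187,517),56),('bottle',(587,146),77)):
    print(n,ray(t,cr(*v),z).round(1))
print(b2w(r.x,[[-23,0,75],[-20,-22,58],[52,0,72]]).round(1))
im=s['frame'][120:230,310:430];f=6
im=cv2.resize(im,None,fx=f,fy=f,interpolation=cv2.INTER_CUBIC)[:600].copy()
for q in proj(s,b2w(r.x,np.vstack([X,[[-56,68,0],[-56,-68,0]]]))):
    cv2.circle(im,tuple(int(v) for v in ((q-[310,120]+.5)*f)),3,(255,0,0),-1)
cv2.imwrite('pics/c2.png',im[:,:,::-1])
E
```

```text
[ 490.32551933 -141.54278235    0.50084979] [[0.18, 0.44], [1.79, -0.2], [0.47, -0.03], [0.2, -0.75], [-0.91, 0.0], [0.09, 0.13], [-0.25, 0.55], [-0.6, 0.5], [-0.95, -0.65]]
jar [443.  -13.1  61. ]
vial [393.1 -53.   56. ]
bottle [ 564.4 -234.3   77. ]
[[ 470.2 -152.6   75. ]
 [ 483.3 -170.4   58. ]
 [ 535.9 -116.6   72. ]]
```

View pics/c2.png

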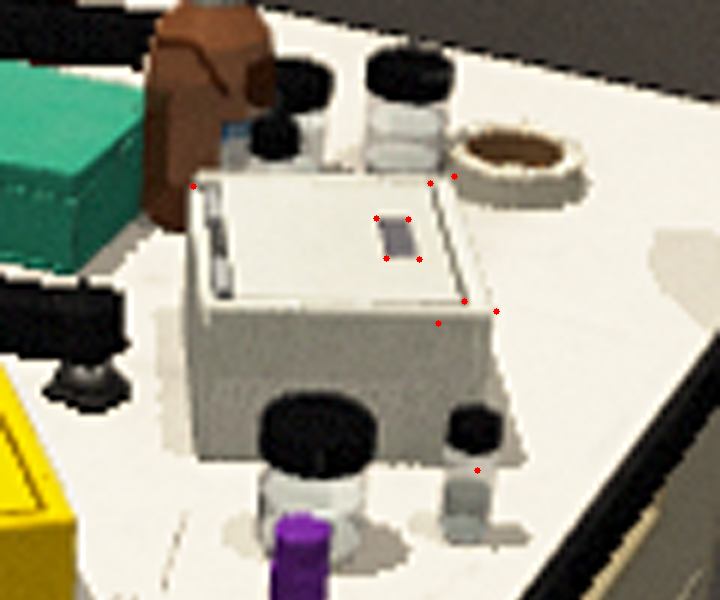

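The model dots match the box corners and pad in the scene crop to within about 1 px (pad at (397,238)), so the pose is good: box at (490,-142) with yaw 0.50. Next I close the fingers, align the yaw and move above the press spot.

Emit:
{"name": "servo_tool", "arguments": {"moves": [{"delta_pos": [0,0,0],"rotation": [0,0,-0.054],"fingers": 1},{"delta_pos": [0,0,0],"rotation": [0,0,-0.054],"fingers": 1},{"delta_pos": [0.026,-0.0226,0],"rotation": [0,0,0],"fingers": 1},{"delta_pos": [0.026,-0.0226,0],"rotation": [0,0,0],"fingers": 1},{"delta_pos": [0.026,-0.0226,0],"rotation": [0,0,0],"fingers": 1},{"delta_pos": [0.026,-0.0226,0],"rotation": [0,0,0],"fingers": 1},{"delta_pos": [0.026,-0.0226,0],"rotation": [0,0,0],"fingers": 1},{"delta_pos": [0.026,-0.0226,0],"rotation": [0,0,0],"fingers": 1},{"delta_pos": [0.026,-0.0226,0],"rotation": [0,0,0],"fingers": 1},{"delta_pos": [0.026,-0.0226,0],"rotation": [0,0,0],"fingers": 1}], "grip_force": 20}}

```text
time_s: 0.93
tcp_pos: [373.3, -409.6, 245.1]
tool_rot: [-3.141, 0.0, 0.501]
wrist_force: [1.5, -0.8, 0.1]
grip_width: -0.1
grasp_force: 0.0
```

Emit:
{"name": "servo_tool", "arguments": {"moves": [{"delta_pos": [0.026,-0.0226,0],"rotation": [0,0,0],"fingers": 1},{"delta_pos": [0.026,-0.0226,0],"rotation": [0,0,0],"fingers": 1},{"delta_pos": [0.026,-0.0226,0],"rotation": [0,0,0],"fingers": 1},{"delta_pos": [0.026,-0.0226,0],"rotation": [0,0,0],"fingers": 1},{"delta_pos": [0.026,-0.0226,0],"rotation": [0,0,0],"fingers": 1},{"delta_pos": [0.026,-0.0226,0],"rotation": [0,0,0],"fingers": 1},{"delta_pos": [0.026,-0.0226,0],"rotation": [0,0,0],"fingers": 1},{"delta_pos": [0.026,-0.0226,0],"rotation": [0,0,0],"fingers": 1},{"delta_pos": [0,0,0],"rotation": [0,0,0],"fingers": 1},{"delta_pos": [0,0,0],"rotation": [0,0,0],"fingers": 1}]}}

```text
time_s: 1.77
tcp_pos: [469.3, -150.9, 245.1]
tool_rot: [-3.141, -0.0, 0.505]
wrist_force: [0.1, -1.7, -0.5]
grip_width: -0.1
grasp_force: 0.0
```

```bash
cat >> h.py <<'E'
def st(s):
    p=np.load('pose.npy');R=Ro.from_euler('xyz',s['tool_rot']).as_matrix()
    d=np.array(s['tcp_pos'])-[p[0],p[1],0];Z=Ro.from_euler('z',-p[2]).as_matrix()
    tip=np.array(s['tcp_pos'])+14*R[:,2]-[p[0],p[1],0]
    print('t',round(s['time_s'],2),'tip in box',(Z@tip).round(1),'rotbox',(Ro.from_matrix(Z@R@np.diag([1,-1,-1]))).as_rotvec().round(3),'F box',(Z@s['wrist_force']).round(2),'w',round(s['grip_width'],1))
E
python3 - <<'E'
from h import *
from plant import bot
st(bot.sense())
E
```

```text
t 1.77 tip in box [-22.9   1.9 231.1] rotbox [ 0.001 -0.     0.004] F box [-0.68 -1.52 -0.46] w -0.1
```

Emit:
{"name": "servo_tool", "arguments": {"moves": [{"delta_pos": [0,0.002,0.025],"rotation": [0,0,0],"fingers": 1},{"delta_pos": [0,0,0.025],"rotation": [0,0,0],"fingers": 1},{"delta_pos": [0,0,0.025],"rotation": [0,0,0],"fingers": 1},{"delta_pos": [0,0,0.025],"rotation": [0,0,0],"fingers": 1},{"delta_pos": [0,0,0.025],"rotation": [0,0,0],"fingers": 1},{"delta_pos": [0,0,0.015],"rotation": [0,0,0],"fingers": 1},{"delta_pos": [0,0,0.01],"rotation": [0,0,0],"fingers": 1},{"delta_pos": [0,0,0],"rotation": [0,0,0],"fingers": 1},{"delta_pos": [0,0,0],"rotation": [0,0,0],"fingers": 1}]}}

```text
time_s: 2.52
tcp_pos: [469.4, -155.4, 95.2]
tool_rot: [-3.141, 0.001, 0.5]
wrist_force: [0.1, 0.5, -0.0]
grip_width: -0.1
grasp_force: 0.0
```

Run:
```python
from h import *
from plant import bot
st(bot.sense())
c=bot.camera('scene')
cv2.imwrite('pics/c3.png',cv2.resize(c['frame'][80:230,300:460],None,fx=4,fy=4,interpolation=cv2.INTER_CUBIC)[:,:,::-1])
```

```text
t 2.52 tip in box [-25.   -2.1  81.2] rotbox [ 0.     0.001 -0.001] F box [ 0.3   0.35 -0.04] w -0.1
```

View pics/c3.png

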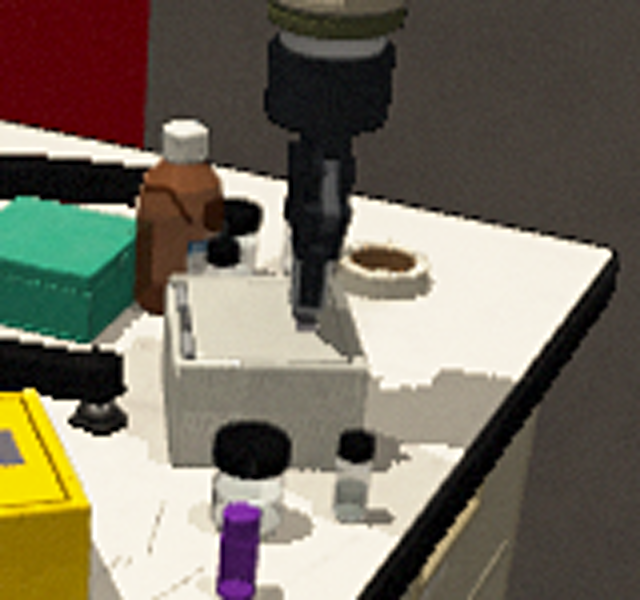

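The shut fingertips hover just above the pad (crop (308,318)), with nothing else near. Now I press in.

Emit:
{"name": "servo_tool", "arguments": {"moves": [{"delta_pos": [0,0,0.003],"rotation": [0,0,0],"fingers": 1},{"delta_pos": [0,0,0.003],"rotation": [0,0,0],"fingers": 1},{"delta_pos": [0,0,0.002],"rotation": [0,0,0],"fingers": 1},{"delta_pos": [0,0,0.002],"rotation": [0,0,0],"fingers": 1},{"delta_pos": [0,0,0.001],"rotation": [0,0,0],"fingers": 1},{"delta_pos": [0,0,0],"rotation": [0,0,0],"fingers": 1}]}}

```text
time_s: 3.07
tcp_pos: [470.2, -154.8, 84.4]
tool_rot: [3.141, -0.001, 0.501]
wrist_force: [0.9, -0.9, 5.2]
grip_width: 0.4
grasp_force: 2.1
```

Emit:
{"name": "servo_tool", "arguments": {"moves": [{"delta_pos": [0,0,0.001],"rotation": [0,0,0],"fingers": 1},{"delta_pos": [0,0,0.001],"rotation": [0,0,0],"fingers": 1},{"delta_pos": [0,0,0],"rotation": [0,0,0],"fingers": 1}]}}

```text
time_s: 3.32
tcp_pos: [470.3, -154.9, 83.8]
tool_rot: [3.14, -0.001, 0.501]
wrist_force: [-3.2, -0.1, 26.6]
grip_width: -0.1
grasp_force: 13.2
```

Emit:
{"name": "servo_tool", "arguments": {"moves": [{"delta_pos": [-0.004,0,-0.03],"rotation": [0,0,0],"fingers": 1},{"delta_pos": [-0.015,0,-0.03],"rotation": [0,0,0],"fingers": 1},{"delta_pos": [-0.015,0,-0.03],"rotation": [0,0,0],"fingers": 1},{"delta_pos": [-0.015,0,-0.015],"rotation": [0,0,0],"fingers": 1},{"delta_pos": [0,0,0],"rotation": [0,0,0],"fingers": 1},{"delta_pos": [0,0,0],"rotation": [0,0,0],"fingers": 1},{"delta_pos": [0,0,0],"rotation": [0,0,0],"fingers": 1},{"delta_pos": [0,0,0],"rotation": [0,0,0],"fingers": 1},{"delta_pos": [0,0,0],"rotation": [0,0,0],"fingers": 1},{"delta_pos": [0,0,0],"rotation": [0,0,0],"fingers": 1}]}}

```text
time_s: 4.15
tcp_pos: [426.9, -177.6, 186.3]
tool_rot: [-3.14, 0.001, 0.502]
wrist_force: [-0.6, 0.6, 0.1]
grip_width: -0.2
grasp_force: 0.0
```

Run:
```python
from h import *
from plant import bot
st(bot.sense())
a=[cv2.resize(bot.camera('scene')['frame'][80:230,300:460],(640,600),interpolation=cv2.INTER_CUBIC)]
cv2.imwrite('pics/c4.png',np.hstack(a)[:,:,::-1])
```

```text
t 4.15 tip in box [-73.   -1.2 172.3] rotbox [0.001 0.001 0.001] F box [-0.26  0.77  0.09] w -0.2
```

View pics/c4.png

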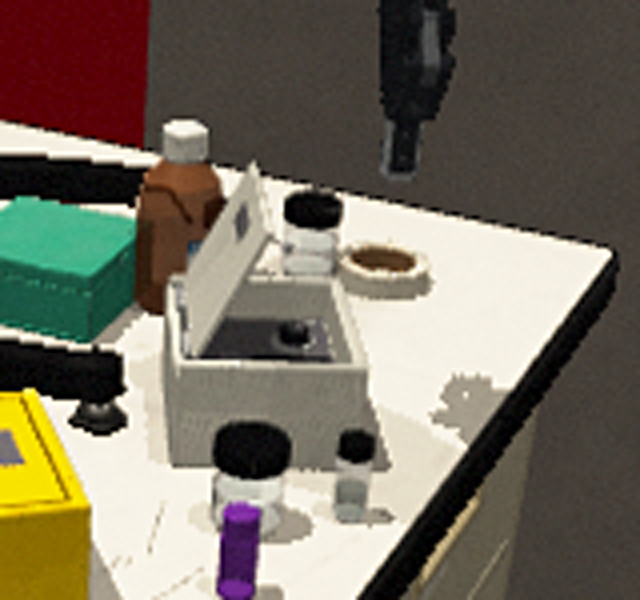

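The cover stands open, the button is visible at crop (295,333), and the jar, vial and bottle are still standing. Next I go above the button with a slight tilt away from the cover.

Emit:
{"name": "servo_tool", "arguments": {"moves": [{"delta_pos": [0.0125,0.007,0],"rotation": [0,0,0],"fingers": 1},{"delta_pos": [0.0125,0.007,0],"rotation": [0,0,0],"fingers": 1},{"delta_pos": [0.0125,0.007,0],"rotation": [0,0,0],"fingers": 1},{"delta_pos": [0,0,0],"rotation": [0,0.1,0],"fingers": 1},{"delta_pos": [0,0,0.025],"rotation": [0,0,0],"fingers": 1},{"delta_pos": [0,0,0.025],"rotation": [0,0,0],"fingers": 1},{"delta_pos": [0,0,0.025],"rotation": [0,0,0],"fingers": 1},{"delta_pos": [0,0,0.02],"rotation": [0,0,0],"fingers": 1},{"delta_pos": [0,0,0],"rotation": [0,0,0],"fingers": 1},{"delta_pos": [0,0,0],"rotation": [0,0,0],"fingers": 1}]}}

```text
time_s: 5.03
tcp_pos: [477.6, -173.5, 91.8]
tool_rot: [-3.139, -0.098, 0.501]
wrist_force: [-0.1, 0.3, -0.0]
grip_width: -0.1
grasp_force: 0.0
```

Run:
```python
from h import *
from plant import bot
st(bot.sense())
a=[cv2.resize(bot.camera('scene')['frame'][80:230,300:460],(640,600),interpolation=cv2.INTER_CUBIC)]
cv2.imwrite('pics/c5.png',np.hstack(a)[:,:,::-1])
```

```text
t 5.03 tip in box [-25.2 -21.9  77.9] rotbox [ 0.002 -0.098  0.   ] F box [ 0.1   0.3  -0.01] w -0.1
```

View pics/c5.png

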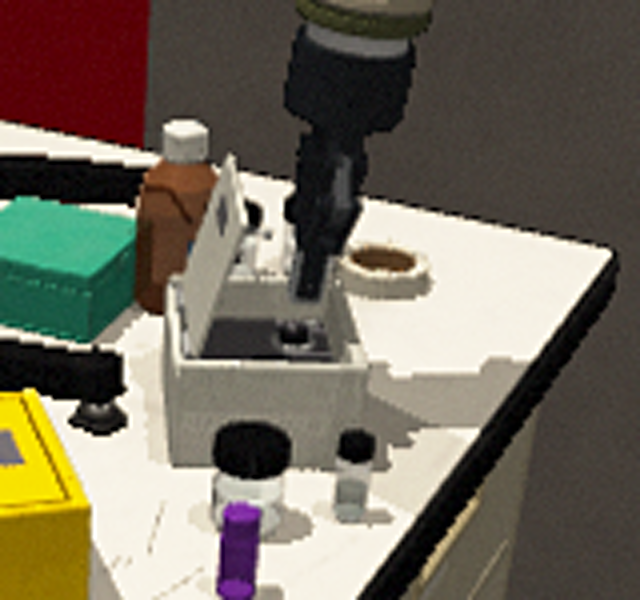

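The tip is above the button (crop (308,298)), clear of the fully open cover. Pressing now.

Emit:
{"name": "servo_tool", "arguments": {"moves": [{"delta_pos": [0,0,0.01],"rotation": [0,0,0],"fingers": 1},{"delta_pos": [0,0,0.007],"rotation": [0,0,0],"fingers": 1},{"delta_pos": [0,0,0.003],"rotation": [0,0,0],"fingers": 1},{"delta_pos": [0,0,0.002],"rotation": [0,0,0],"fingers": 1},{"delta_pos": [0,0,0.001],"rotation": [0,0,0],"fingers": 1},{"delta_pos": [0,0,0.001],"rotation": [0,0,0],"fingers": 1},{"delta_pos": [0,0,0],"rotation": [0,0,0],"fingers": 1}]}}

```text
time_s: 5.67
tcp_pos: [480.1, -173.0, 69.0]
tool_rot: [3.141, -0.1, 0.501]
wrist_force: [-1.3, -1.1, 3.8]
grip_width: -0.2
grasp_force: 1.8
```

Emit:
{"name": "servo_tool", "arguments": {"moves": [{"delta_pos": [0,0,0.001],"rotation": [0,0,0],"fingers": 1},{"delta_pos": [0,0,0.001],"rotation": [0,0,0],"fingers": 1},{"delta_pos": [0,0,0.001],"rotation": [0,0,0],"fingers": 1},{"delta_pos": [0,0,0],"rotation": [0,0,0],"fingers": 1}]}}

```text
time_s: 6.0
tcp_pos: [480.1, -173.0, 66.2]
tool_rot: [3.141, -0.1, 0.5]
wrist_force: [-4.0, -2.0, 11.6]
grip_width: -0.1
grasp_force: 6.5
```

Emit:
{"name": "servo_tool", "arguments": {"moves": [{"delta_pos": [0,0,0.001],"rotation": [0,0,0],"fingers": 1},{"delta_pos": [0,0,0.0005],"rotation": [0,0,0],"fingers": 1},{"delta_pos": [0,0,0],"rotation": [0,0,0],"fingers": 1}]}}

```text
time_s: 6.25
tcp_pos: [480.2, -173.0, 65.7]
tool_rot: [3.141, -0.1, 0.5]
wrist_force: [-6.5, -1.3, 27.2]
grip_width: 0.0
grasp_force: 13.7
```

The button is bottomed out: the force jumped to 27 N at a depth of about 6 mm. Now I retract up, untilt and go over and behind the cover.

Emit:
{"name": "servo_tool", "arguments": {"moves": [{"delta_pos": [0,0,-0.03],"rotation": [0,0,0],"fingers": 1},{"delta_pos": [0,0,-0.035],"rotation": [0,0,0],"fingers": 1},{"delta_pos": [0,0,-0.035],"rotation": [0,0,0],"fingers": 1},{"delta_pos": [0,0,-0.04],"rotation": [0,0,0],"fingers": 1},{"delta_pos": [0,0,-0.01],"rotation": [0,0,0],"fingers": 1},{"delta_pos": [0,-0.022,0],"rotation": [0,-0.1,0],"fingers": 1},{"delta_pos": [0,0,0],"rotation": [0,0,0],"fingers": 1},{"delta_pos": [0,0,0],"rotation": [0,0,0],"fingers": 1}]}}

```text
time_s: 6.92
tcp_pos: [458.0, -158.2, 213.8]
tool_rot: [3.141, -0.001, 0.506]
wrist_force: [0.8, -0.6, 0.1]
grip_width: -0.1
grasp_force: 0.0
```

Run:
```python
from h import *
from plant import bot
st(bot.sense())
```

```text
t 6.92 tip in box [-36.3   0.9 199.8] rotbox [-0.    -0.001  0.005] F box [ 0.4  -0.95  0.1 ] w -0.1
```

Emit:
{"name": "servo_tool", "arguments": {"moves": [{"delta_pos": [0.026,0,0],"rotation": [0,0,0],"fingers": 1},{"delta_pos": [0.03,0,0],"rotation": [0,0,0],"fingers": 1},{"delta_pos": [0.03,0,0],"rotation": [0,0,0],"fingers": 1},{"delta_pos": [0.02,0,0],"rotation": [0,0,0],"fingers": 1},{"delta_pos": [0,0,0.02],"rotation": [0,0,0],"fingers": 1},{"delta_pos": [0,0,0.02],"rotation": [0,0,0],"fingers": 1},{"delta_pos": [0,0,0.01],"rotation": [0,0,0],"fingers": 1},{"delta_pos": [0,0,0],"rotation": [0,0,0],"fingers": 1}]}}

```text
time_s: 7.58
tcp_pos: [548.3, -110.1, 161.0]
tool_rot: [-3.139, 0.003, 0.5]
wrist_force: [-0.6, 0.3, 0.3]
grip_width: -0.2
grasp_force: 0.0
```

Run:
```python
from h import *
from plant import bot
st(bot.sense())
a=[cv2.resize(bot.camera('scene')['frame'][80:230,300:460],(640,600),interpolation=cv2.INTER_CUBIC)]
cv2.imwrite('pics/c6.png',np.hstack(a)[:,:,::-1])
# arc plan: tip centre = corner contact + 11 in x
prev=None
for th in [1.3,1.2,1.1,1.0,.9,.8,.7,.6,.5,.4,.3,.2,.1,0,-.07]:
    C=np.array([52-75*np.cos(th)+3*np.sin(th)+11*(th>.0 and 1 or 1),72+75*np.sin(th)+3*np.cos(th)])
    print(th,C.round(1),None if prev is None else (C-prev).round(1));prev=C
```

```text
t 7.58 tip in box [ 65.9  -0.2 147. ] rotbox [ 0.003  0.003 -0.001] F box [-0.37  0.51  0.34] w -0.2
1.3 [ 45.8 145.1] None
1.2 [ 38.6 143. ] [-7.2 -2.1]
1.1 [ 31.7 140.2] [-7.  -2.8]
1.0 [ 25.  136.7] [-6.7 -3.5]
0.9 [ 18.7 132.6] [-6.3 -4.1]
0.8 [ 12.9 127.9] [-5.8 -4.7]
0.7 [  7.6 122.6] [-5.3 -5.3]
0.6 [  2.8 116.8] [-4.8 -5.8]
0.5 [ -1.4 110.6] [-4.2 -6.2]
0.4 [ -4.9 104. ] [-3.5 -6.6]
0.3 [-7.8 97. ] [-2.9 -6.9]
0.2 [-9.9 89.8] [-2.1 -7.2]
0.1 [-11.3  82.5] [-1.4 -7.4]
0 [-12.  75.] [-0.7 -7.5]
-0.07 [-12.   69.7] [-0.  -5.3]
```

View pics/c6.png

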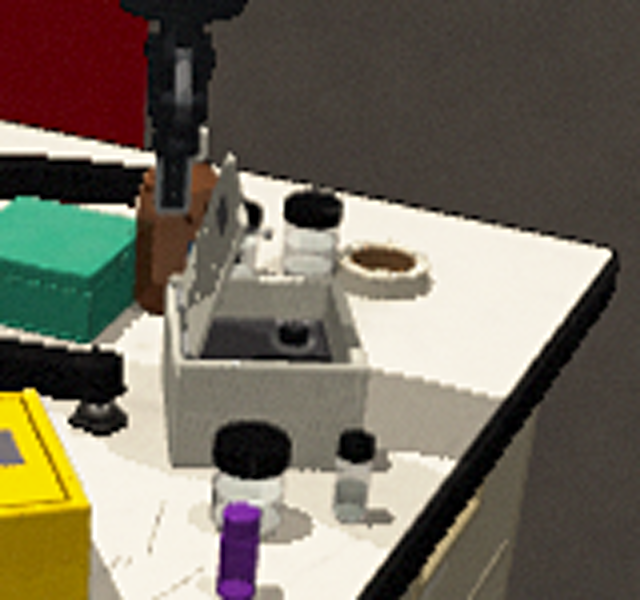

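The shut fingers are behind the open cover (tip at crop (172,212)), with the button up and the neighbours untouched. Pushing the cover down along the arc.

Emit:
{"name": "servo_tool", "arguments": {"moves": [{"delta_pos": [-0.01,0,0.001],"rotation": [0,0,0],"fingers": 1},{"delta_pos": [-0.01,0,0.001],"rotation": [0,0,0],"fingers": 1},{"delta_pos": [-0.0036,0,0.001],"rotation": [0,0,0],"fingers": 1},{"delta_pos": [-0.0036,0,0.0011],"rotation": [0,0,0],"fingers": 1},{"delta_pos": [-0.0035,0,0.0013],"rotation": [0,0,0],"fingers": 1},{"delta_pos": [-0.0035,0,0.0015],"rotation": [0,0,0],"fingers": 1},{"delta_pos": [-0.0034,0,0.0017],"rotation": [0,0,0],"fingers": 1},{"delta_pos": [-0.0033,0,0.0018],"rotation": [0,0,0],"fingers": 1},{"delta_pos": [-0.0032,0,0.002],"rotation": [0,0,0],"fingers": 1},{"delta_pos": [-0.0031,0,0.0021],"rotation": [0,0,0],"fingers": 1}]}}

```text
time_s: 8.47
tcp_pos: [508.2, -132.4, 148.9]
tool_rot: [-3.142, 0.0, 0.501]
wrist_force: [0.2, 0.5, 1.4]
grip_width: 0.0
grasp_force: 0.6
```

Emit:
{"name": "servo_tool", "arguments": {"moves": [{"delta_pos": [-0.003,0,0.0023],"rotation": [0,0,0],"fingers": 1},{"delta_pos": [-0.0029,0,0.0024],"rotation": [0,0,0],"fingers": 1},{"delta_pos": [-0.0027,0,0.0026],"rotation": [0,0,0],"fingers": 1},{"delta_pos": [-0.0026,0,0.0027],"rotation": [0,0,0],"fingers": 1},{"delta_pos": [-0.0025,0,0.0029],"rotation": [0,0,0],"fingers": 1},{"delta_pos": [-0.0024,0,0.003],"rotation": [0,0,0],"fingers": 1},{"delta_pos": [-0.0032,0,0.0031],"rotation": [0,0,0],"fingers": 1},{"delta_pos": [-0.003,0,0.0031],"rotation": [0,0,0],"fingers": 1}]}}

```text
time_s: 9.13
tcp_pos: [489.0, -143.0, 126.7]
tool_rot: [3.141, -0.001, 0.501]
wrist_force: [0.9, 0.9, 0.7]
grip_width: 0.1
grasp_force: 0.8
```

Run:
```python
from h import *
from plant import bot
st(bot.sense())
a=[cv2.resize(bot.camera('scene')['frame'][80:230,300:460],(640,600),interpolation=cv2.INTER_CUBIC)]
cv2.imwrite('pics/c7.png',np.hstack(a)[:,:,::-1])
```

```text
t 9.13 tip in box [ -1.8  -0.6 112.7] rotbox [-0.    -0.001  0.   ] F box [1.25 0.38 0.65] w 0.1
```

View pics/c7.png

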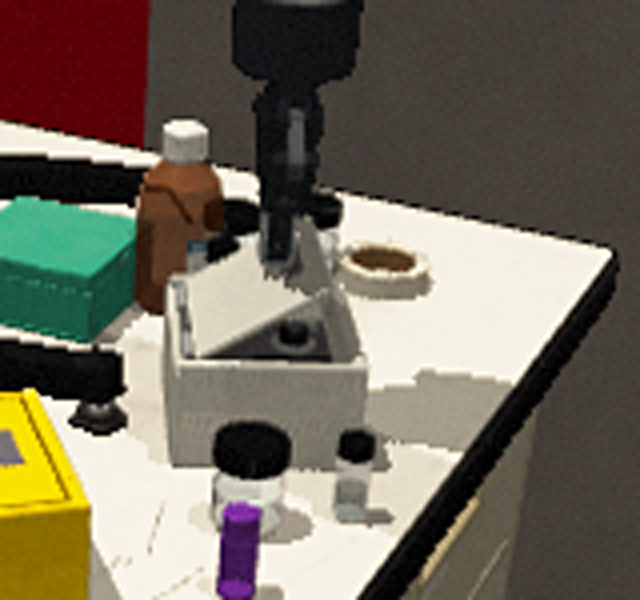

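The cover follows the fingers and is about half shut. Continuing.

Emit:
{"name": "servo_tool", "arguments": {"moves": [{"delta_pos": [-0.0028,0,0.0031],"rotation": [0,0,0],"fingers": 1},{"delta_pos": [-0.0026,0,0.0032],"rotation": [0,0,0],"fingers": 1},{"delta_pos": [-0.0024,0,0.0033],"rotation": [0,0,0],"fingers": 1},{"delta_pos": [-0.0022,0,0.0034],"rotation": [0,0,0],"fingers": 1},{"delta_pos": [-0.002,0,0.0035],"rotation": [0,0,0],"fingers": 1},{"delta_pos": [-0.0018,0,0.0035],"rotation": [0,0,0],"fingers": 1},{"delta_pos": [-0.0015,0,0.0036],"rotation": [0,0,0],"fingers": 1},{"delta_pos": [-0.0012,0,0.0036],"rotation": [0,0,0],"fingers": 1},{"delta_pos": [-0.001,0,0.0036],"rotation": [0,0,0],"fingers": 1},{"delta_pos": [-0.0007,0,0.003],"rotation": [0,0,0],"fingers": 1}]}}

```text
time_s: 10.02
tcp_pos: [472.7, -151.8, 92.8]
tool_rot: [-3.141, 0.0, 0.501]
wrist_force: [1.3, 0.3, 1.0]
grip_width: -0.0
grasp_force: 0.8
```

Emit:
{"name": "servo_tool", "arguments": {"moves": [{"delta_pos": [-0.002,0,0.002],"rotation": [0,0,0],"fingers": 1},{"delta_pos": [-0.001,0,0.002],"rotation": [0,0,0],"fingers": 1},{"delta_pos": [0,0,0.002],"rotation": [0,0,0],"fingers": 1},{"delta_pos": [0,0,0.001],"rotation": [0,0,0],"fingers": 1},{"delta_pos": [0,0,0],"rotation": [0,0,0],"fingers": 1}]}}

```text
time_s: 10.43
tcp_pos: [469.8, -153.3, 86.0]
tool_rot: [-3.141, 0.001, 0.501]
wrist_force: [-0.5, 0.3, 2.4]
grip_width: 0.2
grasp_force: 0.9
```

Run:
```python
from h import *
from plant import bot
st(bot.sense())
```

```text
t 10.43 tip in box [-23.7  -0.5  72. ] rotbox [ 0.     0.001 -0.   ] F box [-0.3   0.54  2.38] w 0.2
```

Tip at 72. Last time the stop was at about 70 with 27 N.

Emit:
{"name": "servo_tool", "arguments": {"moves": [{"delta_pos": [0,0,0.001],"rotation": [0,0,0],"fingers": 1},{"delta_pos": [0,0,0.001],"rotation": [0,0,0],"fingers": 1},{"delta_pos": [0,0,0.001],"rotation": [0,0,0],"fingers": 1},{"delta_pos": [0,0,0.0005],"rotation": [0,0,0],"fingers": 1},{"delta_pos": [0,0,0],"rotation": [0,0,0],"fingers": 1}]}}

```text
time_s: 10.85
tcp_pos: [469.9, -153.4, 83.9]
tool_rot: [3.141, 0.0, 0.501]
wrist_force: [-5.1, -0.2, 22.8]
grip_width: -0.3
grasp_force: 11.5
```

At the stop. Release straight up and watch.

Emit:
{"name": "servo_tool", "arguments": {"moves": [{"delta_pos": [0,0,-0.01],"rotation": [0,0,0],"fingers": 1},{"delta_pos": [0,0,-0.025],"rotation": [0,0,0],"fingers": 1},{"delta_pos": [0,0,-0.035],"rotation": [0,0,0],"fingers": 1},{"delta_pos": [0,0,-0.035],"rotation": [0,0,0],"fingers": 1},{"delta_pos": [0,0,-0.03],"rotation": [0,0,0],"fingers": 1},{"delta_pos": [0,0,0],"rotation": [0,0,0],"fingers": 1},{"delta_pos": [0,0,0],"rotation": [0,0,0],"fingers": 1},{"delta_pos": [0,0,0],"rotation": [0,0,0],"fingers": 1},{"delta_pos": [0,0,0],"rotation": [0,0,0],"fingers": 1},{"delta_pos": [0,0,0],"rotation": [0,0,0],"fingers": 1}]}}

```text
time_s: 11.68
tcp_pos: [469.7, -153.0, 216.6]
tool_rot: [-3.14, 0.002, 0.501]
wrist_force: [-0.1, -0.1, -1.3]
grip_width: 0.1
grasp_force: 0.0
```

Run:
```python
from h import *
from plant import bot
st(bot.sense())
a=[cv2.resize(bot.camera('scene')['frame'][80:230,300:460],(640,600),interpolation=cv2.INTER_CUBIC)]
cv2.imwrite('pics/c8.png',np.hstack(a)[:,:,::-1])
```

```text
t 11.68 tip in box [-2.360e+01 -1.000e-01  2.026e+02] rotbox [0.002 0.002 0.   ] F box [-0.11 -0.09 -1.25] w 0.1
```

View pics/c8.png

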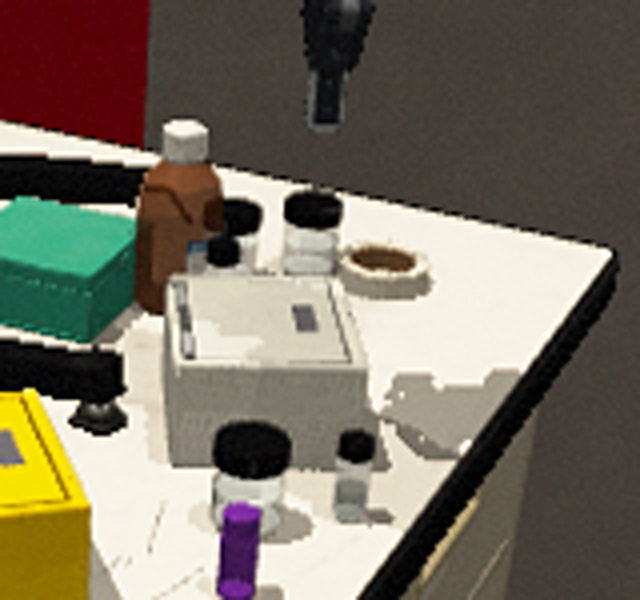

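The cover lies flush and shut about 0.8 s after release, with the gripper well clear. The jar, vial and bottle stand where they were.

```bash
python3 -c "
from plant import bot
print(bot.hand_in())"
```

```text
the job is handed in; nothing more can be done
None
```

The job is done and handed in at about 12 s: the cover popped open, the reset button was pressed all the way down, and the cover is latched shut again with the jar, bottle and vial still standing where they were.

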